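# Change over the dryer cartridge of the desk air unit

## Task

The orange dryer cartridge on the desk air unit is spent: draw the coupler's spring sleeve back so that the cartridge springs out, and let the sleeve snap forward again. Take the cartridge out of the channel by its yellow tab, lay it down flat in the middle of the grey felt mat and let go, then take it by its body and slide it tab first into the drying dock until it is fully home under the hood. Leave the other things on the desk where they are.

Things in the scene. Friction and masses are not known exactly. Their poses are not given: they have to be found in the camera images.
- airunit: Fixed grey desk air unit. Origin at desk level under the middle of its box (160 x 170 mm, 100 mm tall). A quick coupler sticks out of the box along the unit's own -x, its level axis 70 mm above the desk in the plane y = 0.
- mouth (a point): Mouth of the coupler, on its axis, 187 mm from the unit's origin along -x; axes as the unit's. In front of it stands a fixed aluminium channel (unit x = -195 to -280 mm; floor 48 mm, walls 94 mm above the desk; 48 mm wide inside, 58 mm outside; open on top and at both ends) in which the plugged-in cartridge lies.
- sleeve_grip (a point): Point on the coupler's axis at the middle of the spring sleeve's waist; moves with the sleeve, axes as the unit's. The sleeve is a 50 mm long collar: red waist 34 mm in diameter, 36 mm long, between two steel flanges 48 mm in diameter. 70 mm above the desk; 159 mm from the unit's origin along -x when forward; nothing beside it, 40 mm free below it.
- sleeve (a joint): Travel of the sleeve in m: 0 = forward (rest, locked); grows as it is drawn back towards the unit's box (unit +x) to its stop at 0.016. Its spring resists with 6 N at 0, 12 N at the stop, plus a few N of friction, and throws it forward when let go. Past about 0.011 the lock opens and an ejector pushes the cartridge out by about 22 mm, away from the box, in about 0.5 s; it stays in the channel.
- cartridge: Dryer cartridge, 0.13 to 0.25 kg, 155 mm long, lying level. Square body 80 mm long, 44 x 44 mm, orange with black ends. Brass nipple (15 mm diameter, 30 mm long) on its +x end, yellow tab on its -x end, on the common axis 22 mm above the underside. Origin: centre of the body's underside. Plugged in: 230 mm from the unit's origin along unit -x, x axes parallel; sprung out: about 252 mm.
- tab (a point): Middle of the cartridge's flat yellow grip tab, 62.5 mm from the cartridge's origin along -x, on its axis. The tab is 45 mm long (x), 16 mm wide (y), 30 mm tall. It alone stands out of the channel; the channel walls hide the body's sides. After springing out, the nipple's last 5 mm are still in the mouth.
- tab_end (a point): Free end of the grip tab, on the cartridge's axis, 85 mm from its origin along -x.
- mat: Fixed grey felt mat, 140 x 190 mm (x, y), 3 mm thick. Origin at its centre on the desk.
- dock: Fixed white drying dock, 190 x 74 mm, origin at desk level. Open bed (x = -90 to 35 mm) 10 mm above the desk; guide strips along it (x = -50 to 35 mm, 50 mm apart inside, 62 mm outside, 12 mm above the bed). At +x a hood with a blue top, 70 mm tall, x = 35 to 95 mm, with a slot for the tab opening towards -x: 24 mm wide, 50 mm tall above the bed, 50 mm deep.
- dock_seat (a point): Where the cartridge's origin lies when fully home: on the bed, 5 mm from the dock's origin along -x, 10 mm above the desk; axes as the dock's. The cartridge goes in tab first along +x; home, its nipple points along -x and its black tab-side end rests against the hood's face.
- mug: Bystander: blue mug, 80 mm across, 90 mm tall. Origin: centre of its underside.
- phone: Bystander: black phone lying flat, 72 x 150 x 9 mm. Origin: centre of its underside.
- mouse: Bystander: black computer mouse, 105 x 60 x 35 mm. Origin: centre of its underside.
- stapler: Bystander: red and black stapler, 150 mm long, 44 mm tall. Origin: centre of its underside.
- tape: Bystander: clear roll of tape lying flat, 100 mm across, 45 mm tall. Origin: centre of its underside.
Not all that is in view belongs to the job. Of the things like the cartridge, leave any that is green; of the rest the smaller one is meant.

How it is judged:
On the way, in this order (a step that is already met when the one before it is completed fails the run):
1. the sleeve is drawn back by the fingers, by at least 12 mm (value of joint sleeve above 0.012 m and contact force between the fingers and airunit above 1 N), for 0.1 s.
2. the cartridge has sprung out (by 15 mm or more) and the sleeve, let go, is forward again (value of joint sleeve below 0.002 m and x of cartridge in the frame of airunit below -0.245 m and contact force between the fingers and airunit below 0.2 N), for 0.2 s.
3. the cartridge lies flat on the felt mat, its origin within 50 mm of the mat's centre, let go and at rest (horizontal distance between cartridge and mat below 0.05 m and height (world z) of cartridge below 0.008 m and angle between cartridge's own z axis and vertical below 0.1 rad and linear speed of cartridge below 0.02 m/s and contact force between the fingers and cartridge below 0.1 N), for 0.3 s.
At the end, for the whole second after the job is handed in: The cartridge lies flat on the dock's bed with its tab under the hood: within 4 mm of fully home along the slot, 5 mm sideways at both body and tab, at rest and released; the sleeve is forward (within 2 mm) (x of tab_end in the frame of dock_seat above 0.081 m and y of tab_end in the frame of dock_seat between -0.005 and 0.005 m and y of cartridge in the frame of dock_seat between -0.005 and 0.005 m and z of cartridge in the frame of dock_seat below 0.004 m and angle between cartridge's own z axis and vertical below 0.08 rad and linear speed of cartridge below 0.02 m/s and contact force between the fingers and cartridge below 0.1 N and value of joint sleeve below 0.002 m); the robot touches nothing.
It fails at once if a bystander on the desk is shoved more than 40 mm (distance of any of mug, phone, mouse, stapler, tape from where it was at the start of the episode above 0.04 m).
It also fails if it takes over 69 s, if anything falls off the work surface, if the arm or the gripper's body presses on something with over 40 N, if the wrist force passes 120 N, or if a joint passes its speed limit or range.

## Robot

A 6-joint arm with a two-finger parallel gripper is mounted at the origin on the work surface. World frame = base frame: x ahead of the robot, y to its left, z up, the work surface at z = 0. Lengths are in m, angles in rad, forces in N, time in s.
With the tool pointing down it reaches from about 0.35 to 0.775 m from the base axis. Payload 7.3 kg.
Tool frame: the origin (TCP) lies midway between the tips of the shut fingers; the grasp point (between the pads) lies grasp_offset behind it (grasp_offset is the distance from the TCP to the grasp point, in m); z points along the fingers, y is the line along which they close (so a half turn about z gives the same grasp; the last joint's range is limited). The gripper opens to 92 mm and grips with 3 to 60 N. Pads are 19 mm wide; open, the fingers measure 130 mm over their backs; the gripper's body (75 mm by 190 mm) begins 47 mm behind the grasp point.
Start: joints at [0.958, 0.342, 1.524, -0, 1.275, -0.146], TCP at [0.236, 0.469, 0.227] pointing down, gripper open.
Joint ranges: [-2.53, 2.53], [-0.77, 2.02], [0.04, 2.7], [-1, 4.14], [0.28, 2.66], [-3.11, 3.11]. Speed limits (rad/s): [2.57, 2.57, 3.14, 3.14, 3.14, 3.14].

## Interface

Orientations are given as [roll, pitch, yaw] about the fixed x, y, z axes, in that order (R = Rz(yaw) Ry(pitch) Rx(roll)).
In Python, from cell import * gives the robot as it stands.
- The arm moves only by the tool step_arm, never from a script. Its argument "plan" is a list of rows, each a list of 5 numbers: the closure, from -1 (fully open) to 1 (shut), then the shift along the tool's x, y, z in m, then the turn about the tool's z in rad. In form: [[hand, x, y, z, twist], ...]. A call has 1 to 20 rows; each row is the pose to reach, as a shift and turn from the pose commanded when the call began, along the tool's axes at that moment; what a row does not reach only later rows make up. A row lasts 1/8 s, in which the tool goes at most 62.5 mm and 10.7 degrees, less where a joint would pass 70% of its speed; a pose out of reach is approached as far as the arm can. A call with a gripper value outside its range is refused whole. The fingers move at their own pace and stop on an object; "grip_force" is the grip in N (left out, the last holds). Time passes only in rows, so rows that repeat a pose let the fingers close. It gives the time, the measured TCP pose, the force, the opening and the grip force at its end, in the units of the state.
- observe(): the state, without advancing time (a new reading comes with each control period).
- read_camera(name): name is "scene" or "top" or "wrist"; returns a dict with "img" (420x560x3 uint8, red, green, blue), "range_z" (420x560 float32, m along the optical axis (not along the pixel's ray), 0 where there is no reading), "fx", "fy", "cx", "cy" (pixels), "R" (3x3) and "t" (3): a world point X has camera coordinates R X + t; the wrist camera has in their place "T_tool_cam" (4x4, takes a point from camera to tool coordinates, whose origin is the TCP and whose axes are the flange's). Camera axes: x right, y down, z forward; pixel columns grow to the right and rows downward; lengths in m; the calibration is good to about 2 mm. A picture is of the moment at which its call begins: read the wrist's pose just before it.
- hand_in(): hands the job in; it is judged then, once.
The state is a dict: "time": time; "qpos": joint angles; "qvel": joint speeds; "joint_efforts": joint torques, N m; "tool_pos": TCP position; "tool_rot": TCP orientation; "contact_force": force on the tool from outside, world axes, zero at the start; "torque": the same for the moment, N m; "opening": finger opening in m; "grip_force": force on a finger pad.
Only numpy, scipy, OpenCV 4.12 (cv2) and the standard library are available. Lean on these libraries where they do the work, as an engineer would, in place of code of your own. Each camera call takes 0.05 s, during which the arm holds its last target. There are 200 camera calls.

## Working session

There is one attempt and no reset: what is moved stays moved. The work goes in short steps, Python scripts to look and compute and a tool call to move; the robot and the scene stay as the last step left them, time stands still between calls to the robot, and variables do not carry over. Pictures are saved under pics/ and viewed, at most 10 in all, crops included, and the job is handed in when it is done.

Besides the shell and the picture viewer there is one more tool, called as name([rows], argument=value, ...), one row to a line, values as JSON. step_arm: Moves the arm, as the interface text tells. Its arguments: {"type":"object","properties":{"plan":{"type":"array","items":{"type":"array","items":{"type":"number"}}},"grip_force":{"type":"number"}},"required":["plan"]}

```bash
mkdir -p pics; ls; python3 - <<'E'
from cell import *
import cv2,numpy as np
o=observe(); print(o)
for n in ("top","scene"):
    c=read_camera(n); np.savez(n+".npz",**c); cv2.imwrite(f"pics/{n}0.png",cv2.resize(c["img"][:,:,::-1],(800,600)))
    print(n,c["fx"],c["cx"],c["cy"],c["R"],c["t"])
E
```

```text
pics
{'time': 0.0, 'qpos': array([ 9.58038681e-01,  3.42709850e-01,  1.52502655e+00,  7.48379786e-06,
        1.27540862e+00, -1.45982982e-01]), 'qvel': array([ 0.00046653,  0.00072302, -0.00022304,  0.0004475 , -0.00141441,
       -0.00067112]), 'joint_efforts': array([-4.98606787e-04, -4.31236053e+01, -2.44220442e+01,  7.19049876e-02,
        5.59838698e-02, -1.03943676e-04]), 'tool_pos': array([0.23598328, 0.46850981, 0.22604832]), 'tool_rot': array([-3.14005784e+00, -2.32895796e-04,  2.67481563e+00]), 'contact_force': array([ 0.34625688,  0.13992257, -1.23821308]), 'torque': array([0.00702469, 0.02943314, 0.00845805]), 'grip_force': 0.0, 'opening': 0.09148497988798537}
top 412.8229386298986 276.34120006925616 210.09879205615826 [[-0.01315269 -0.99942549  0.03123599]
 [-0.98253296  0.00711863 -0.18595246]
 [ 0.18562327 -0.03313617 -0.98206211]] [0.02547947 0.51192677 1.1419934 ]
scene 455.08910338746466 282.47986271372025 208.19853943518652 [[ 0.71771042  0.6963136  -0.00625505]
 [ 0.44399179 -0.46451812 -0.76622073]
 [-0.5364355   0.54714741 -0.64254702]] [-0.38105164 -0.1660595   1.73004258]
```

View pics/top0.png

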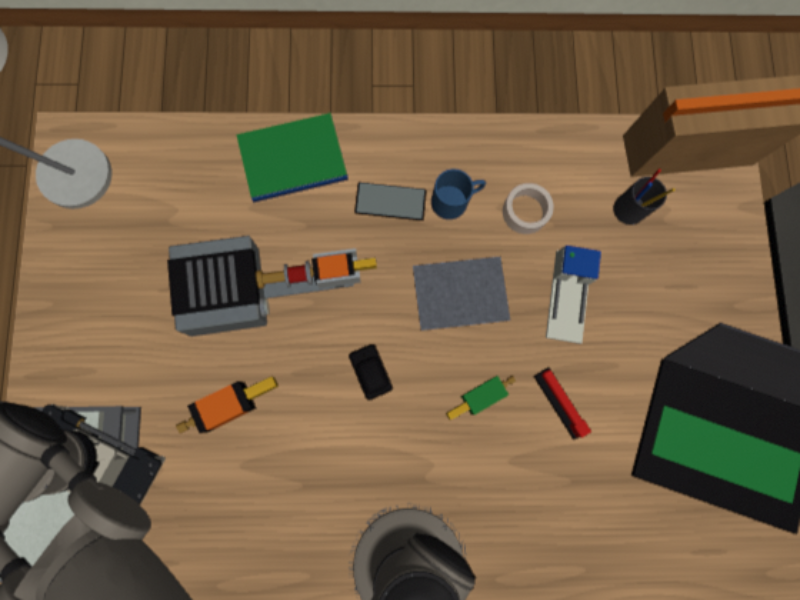

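View pics/scene0.png

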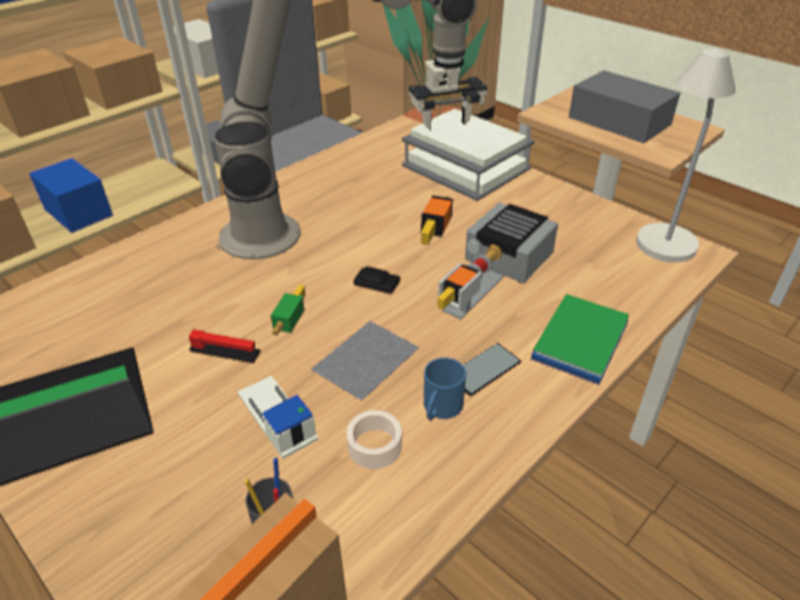

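Top view (800x600): air unit at (215,285), red sleeve (297,274), plugged cartridge (333,266) with tab (365,264), mat (462,293), dock hood (580,262) with its bed below to (566,335). The larger orange decoy is at (220,407) and the green one at (485,395).

```bash
cat > h.py <<'E'
import numpy as np,cv2
from scipy.spatial.transform import Rotation as Ro
def cloud(c,pose=None):
    z=c["range_z"]; v,u=np.mgrid[:z.shape[0],:z.shape[1]]
    P=np.stack([(u-c["cx"])*z/c["fx"],(v-c["cy"])*z/c["fy"],z],-1)
    if "T_tool_cam" in c:
        T=c["T_tool_cam"]; P=P@T[:3,:3].T+T[:3,3]
        return P@Ro.from_euler("xyz",pose["tool_rot"]).as_matrix().T+pose["tool_pos"]
    return (P-c["t"])@c["R"]
def proj(c,X,pose=None):
    X=np.atleast_2d(X)
    if "T_tool_cam" in c:
        T=c["T_tool_cam"]; X=(X-pose["tool_pos"])@Ro.from_euler("xyz",pose["tool_rot"]).as_matrix()
        Y=(X-T[:3,3])@T[:3,:3]
    else: Y=X@c["R"].T+c["t"]
    return np.c_[Y[:,0]/Y[:,2]*c["fx"]+c["cx"],Y[:,1]/Y[:,2]*c["fy"]+c["cy"]]
def rect(m,P):
    q=P[m][:,:2].astype(np.float32); return len(q),cv2.minAreaRect(q)
E
python3 - <<'E'
from h import *
c=dict(np.load("top.npz")); P=cloud(c); h=cv2.cvtColor(c["img"],cv2.COLOR_RGB2HSV)
u=np.arange(560)[None]*1.4286; v=np.arange(420)[:,None]*1.4286
box=lambda a,b,d,e:(u>a)&(u<b)&(v>d)&(v<e)&(c["range_z"]>0)
Z=P[...,2]; H,S,V=h[...,0],h[...,1],h[...,2]
B=box(255,385,240,305)
for n,m in dict(chan=B&(Z>.085)&(Z<.1)&(S<60),orange=B&(H<14)&(H>6)&(S>200)&(Z>.05),yel=B&(H>18)&(H<30)&(S>150)&(Z>.06),red=B&((H<5)|(H>175))&(S>150)&(Z>.05),
  unit=box(160,275,230,340)&(Z>.095),mat=box(405,520,250,335)&(S<70)&(Z<.02),hood=box(540,610,235,300)&(Z>.06),bed=box(540,600,285,350)&(S<40)&(Z<.02)&(V>120)&(Z>.004)).items():
    k,r=rect(m,P); print(n,k,np.round(r[0],4),np.round(r[1],4),r[2],np.median(Z[m]).round(4),P[m].mean(0).round(4))
E
```

```text
chan 289 [0.5563 0.1953] [0.068  0.2105] 15.360846519470215 0.0933 [0.5628 0.163  0.093 ]
orange 283 [0.5727 0.1429] [0.0401 0.0575] 8.401420593261719 0.0933 [0.5729 0.1431 0.0933]
yel 234 [0.5694 0.1754] [0.0286 0.2348] 9.564589500427246 0.0837 [0.5649 0.1778 0.0835]
red 124 [0.5607 0.2141] [0.0291 0.033 ] 8.411896705627441 0.0853 [0.5594 0.2143 0.0852]
unit 3579 [0.5396 0.371 ] [0.1706 0.1633] 7.712738037109375 0.1051 [0.5373 0.3702 0.1046]
mat 2858 [ 0.5372 -0.1204] [0.143  0.1909] 6.207644939422607 0.0042 [ 0.5354 -0.1199  0.0042]
hood 535 [ 0.5839 -0.3578] [0.0759 0.0618] 79.53748321533203 0.0711 [ 0.5833 -0.356   0.0708]
bed 780 [ 0.4934 -0.3409] [0.0742 0.1242] 79.2822494506836 0.0114 [ 0.4857 -0.339   0.0114]
```

```bash
cat >> h.py <<'E'
def goal(o,pos,yawdeg):
    R=Ro.from_euler("xyz",o["tool_rot"]).as_matrix()
    s=(np.array(pos)-o["tool_pos"])@R
    t=(o["tool_rot"][2]-np.radians(yawdeg)+np.pi)%(2*np.pi)-np.pi
    print("shift",s.round(4),"twist",round(t,4),"at",o["tool_pos"].round(4),np.degrees(o["tool_rot"]).round(2),"t",o["time"],"open",o["opening"])
E
python3 - <<'E'
import cell
from cell import *
from h import *
print([n for n in dir(cell) if not n.startswith("_")], globals().get("grasp_offset"))
goal(observe(),[.566,.19,.22],98.2)
E
```

```text
['IKError', 'grasp_offset', 'hand_in', 'observe', 'read_camera'] 0.0188
shift [-0.42   -0.1002  0.0062] twist 0.9609 at [0.236  0.4685 0.2261] [-1.7992e+02 -1.0000e-02  1.5325e+02] t 0.1 open 0.09183871602149907
```

step_arm([
  [-1,-0.05,-0.01,0,0.12],
  [-1,-0.1,-0.025,0,0.25],
  [-1,-0.16,-0.04,0,0.4],
  [-1,-0.21,-0.05,0,0.55],
  [-1,-0.27,-0.065,0,0.7],
  [-1,-0.32,-0.08,0,0.85],
  [-1,-0.37,-0.09,0,0.96],
  [-1,-0.42,-0.1,0.005,0.96],
  [-1,-0.42,-0.1,0.005,0.96],
  [-1,-0.42,-0.1,0.005,0.96],
  [-1,-0.42,-0.1,0.005,0.96],
  [-1,-0.42,-0.1,0.005,0.96],
])

```text
time: 1.6
tool_pos: [0.5657, 0.1915, 0.2221]
tool_rot: [3.141, -0.0, 1.716]
contact_force: [-0.6, 0.1, 0.1]
opening: 0.0919
grip_force: 0.0
```

```bash
python3 - <<'E'
from cell import *
from h import *
o=observe(); c=read_camera("wrist"); np.savez("w1.npz",**c); np.save("o1.npy",o,allow_pickle=True)
goal(o,[.5623,.2136,.12],98.2); print(o["qvel"].round(3),c["T_tool_cam"].round(3))
cv2.imwrite("pics/w1.png",cv2.resize(c["img"][:,:,::-1],(800,600)))
P=cloud(c,o);h=cv2.cvtColor(c["img"],cv2.COLOR_RGB2HSV);H,S,V=h[...,0],h[...,1],h[...,2];Z=P[...,2]
ok=(c["range_z"]>0)
for n,m in dict(orange=ok&(H<14)&(H>6)&(S>200)&(Z>.05)&(P[...,0]>.5),red=ok&((H<5)|(H>175))&(S>150)&(Z>.05),chan=ok&(abs(Z-.094)<.004)&(S<60)&(P[...,1]<.178)&(P[...,1]>.05)&(P[...,0]>.5)).items():
    if m.sum()>9:
        k,r=rect(m,P); print(n,k,np.round(r[0],4),np.round(r[1],4),r[2],np.median(Z[m]).round(4),P[m].mean(0).round(4))
E
```

```text
shift [ 0.0224 -0.0002  0.1021] twist 0.0025 at [0.5657 0.1915 0.2221] [ 1.7997e+02 -1.0000e-02  9.8340e+01] t 1.6 open 0.0918818566212539
[-0.005  0.001 -0.005  0.     0.001 -0.002] [[ 0.    -0.958 -0.287  0.078]
 [ 1.    -0.     0.001  0.001]
 [-0.001 -0.287  0.958 -0.157]
 [ 0.     0.     0.     1.   ]]
orange 2644 [0.5753 0.1433] [0.0423 0.0567] 8.115411758422852 0.0916 [0.5751 0.144  0.0916]
red 1352 [0.5653 0.2138] [0.0314 0.0341] 7.438322067260742 0.0845 [0.5654 0.2141 0.0836]
chan 1569 [0.5756 0.1416] [0.058  0.0787] 8.068910598754883 0.0928 [0.5747 0.1399 0.0927]
```

View pics/w1.png

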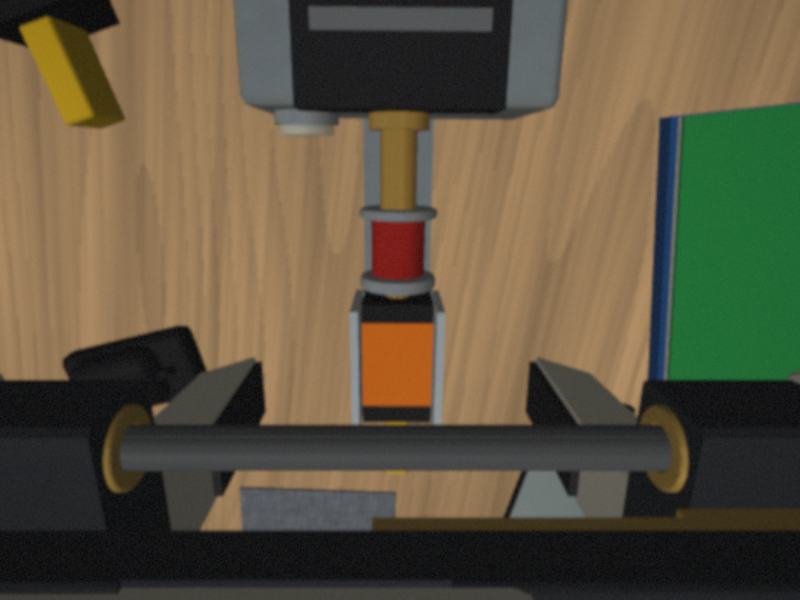

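Wrist view: the coupler runs straight down the image centre, with the sleeve waist at (398,248) and the channel walls at x = 355 and 440. The way down beside the sleeve is free.

step_arm([
  [-1,0.027,0.003,0.03,0],
  [-1,0.027,0.003,0.08,0],
  [-1,0.027,0.003,0.13,0],
  [-1,0.027,0.003,0.16,0],
  [-1,0.027,0.003,0.171,0],
  [-1,0.027,0.003,0.171,0],
  [0,0.027,0.003,0.171,0],
  [0.4,0.027,0.003,0.171,0],
  [1,0.027,0.003,0.171,0],
  [1,0.027,0.003,0.171,0],
  [1,0.027,0.003,0.171,0],
  [1,0.027,0.003,0.171,0],
], grip_force=40)

```text
time: 3.15
tool_pos: [0.5654, 0.2177, 0.0507]
tool_rot: [-3.142, -0.0, 1.715]
contact_force: [-0.6, 0.2, 0.2]
opening: 0.0365
grip_force: 1.5
```

step_arm([
  [1,0,0,0,0],
  [1,0,0,0,0],
  [1,0,0,0,0],
])

```text
time: 3.52
tool_pos: [0.5635, 0.2174, 0.0505]
tool_rot: [-3.137, 0.0, 1.715]
contact_force: [-6.0, -2.0, 4.0]
opening: 0.0322
grip_force: 40.0
```

step_arm([
  [1,0.005,-0.001,0,0],
  [1,0.01,-0.001,0,0],
  [1,0.013,-0.001,0,0],
  [1,0.015,-0.001,0,0],
  [1,0.016,-0.001,0,0],
  [1,0.016,-0.001,0,0],
  [1,0.016,-0.001,0,0],
])

```text
time: 4.4
tool_pos: [0.5616, 0.2306, 0.0505]
tool_rot: [-3.139, 0.004, 1.714]
contact_force: [-0.4, -11.6, 3.0]
opening: 0.0321
grip_force: 40.0
```

```bash
python3 - <<'E'
from cell import *
from h import *
o=observe(); c=read_camera("wrist")
goal(o,[.5623,.2136,.05],98.2); print(o["contact_force"])
cv2.imwrite("pics/w2.png",cv2.resize(c["img"][:,:,::-1],(800,600)))
E
```

```text
shift [-0.0169 -0.0018  0.0005] twist 0.0006 at [0.5616 0.2306 0.0505] [-179.83    0.21   98.23] t 4.4 open 0.03212893297820931
[ -0.36285565 -11.60002778   3.00961005]
```

View pics/w2.png

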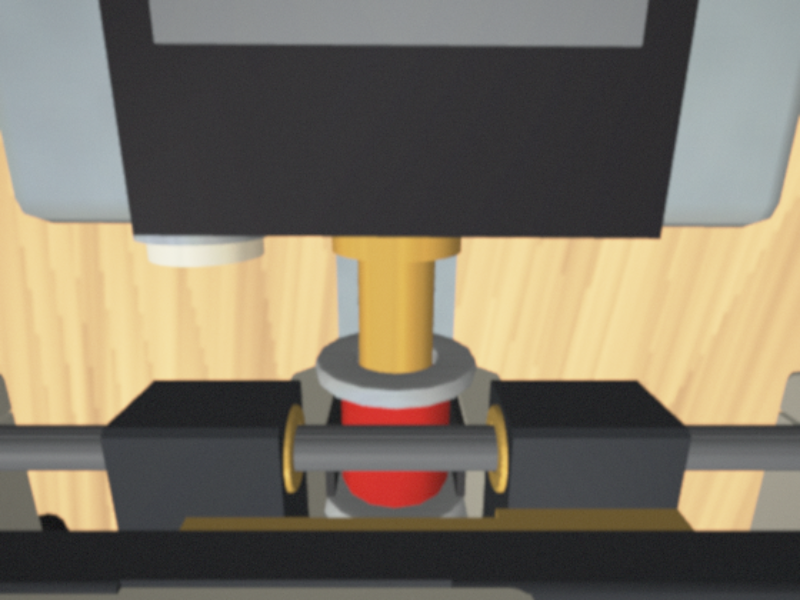

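The fingers hold the red waist, seen at (395,450), and the TCP has gone back 13 mm. I pull a little further, to the stop.

step_arm([
  [1,0.002,0,0,0],
  [1,0.004,0,0,0],
  [1,0.006,0,0,0],
  [1,0.006,0,0,0],
  [1,0.006,0,0,0],
  [1,0.006,0,0,0],
])

```text
time: 5.2
tool_pos: [0.5612, 0.2333, 0.0505]
tool_rot: [-3.138, 0.008, 1.714]
contact_force: [-0.9, -24.2, 3.3]
opening: 0.0323
grip_force: 40.0
```

step_arm([
  [0.5,0,0,0,0],
  [-0.5,0,0,0,0],
  [-1,0,0,0,0],
  [-1,0,0,0,0],
  [-1,0,0,0,0],
  [-1,0,0,0,0],
  [-1,0,0,0,0],
  [-1,0,0,-0.04,0],
  [-1,0,0,-0.1,0],
  [-1,-0.05,0,-0.15,0],
  [-1,-0.1,0,-0.15,0],
  [-1,-0.1,0,-0.15,0],
  [-1,-0.1,0,-0.15,0],
  [-1,-0.1,0,-0.15,0],
])

```text
time: 6.95
tool_pos: [0.5752, 0.1416, 0.2001]
tool_rot: [-3.141, -0.0, 1.716]
contact_force: [-0.4, -1.0, 0.0]
opening: 0.0917
grip_force: 0.0
```

```bash
python3 - <<'E'
from cell import *
from h import *
o=observe(); c=read_camera("wrist");ct=read_camera("top")
cv2.imwrite("pics/w3.png",cv2.resize(c["img"][:,:,::-1],(800,600)))
for P,c in ((cloud(c,o),c),(cloud(ct),ct)):
  h=cv2.cvtColor(c["img"],cv2.COLOR_RGB2HSV);H,S,V=h[...,0],h[...,1],h[...,2];Z=P[...,2]
  ok=(c["range_z"]>0)&(P[...,0]>.5)&(P[...,0]<.65)
  for n,m in dict(orange=ok&(H<14)&(H>6)&(S>200)&(Z>.05),red=ok&((H<5)|(H>175))&(S>150)&(Z>.05)&(P[...,1]>.05),yel=ok&(H>18)&(H<30)&(S>150)&(Z>.06)&(P[...,1]<.11)).items():
    if m.sum()>9:
        k,r=rect(m,P); print(n,k,np.round(r[0],4),np.round(r[1],4),r[2],np.median(Z[m]).round(4),P[m].mean(0).round(4))
goal(o,[.586,.06,.12],98.2)
E
```

```text
orange 3289 [0.5783 0.1207] [0.0424 0.057 ] 8.124579429626465 0.0915 [0.5782 0.1218 0.0915]
red 1891 [0.5654 0.2143] [0.031  0.0349] 7.972301959991455 0.0844 [0.5652 0.2147 0.0834]
yel 350 [0.5852 0.0711] [0.0151 0.024 ] 8.486547470092773 0.0845 [0.5854 0.0696 0.085 ]
yel 91 [0.5833 0.0554] [0.017  0.0365] 8.667875289916992 0.0855 [0.5818 0.0553 0.0842]
shift [-0.0823 -0.001   0.0801] twist 0.0023 at [0.5752 0.1416 0.2001] [-1.7994e+02 -2.0000e-02  9.8330e+01] t 6.95 open 0.09167104140796924
```

View pics/w3.png

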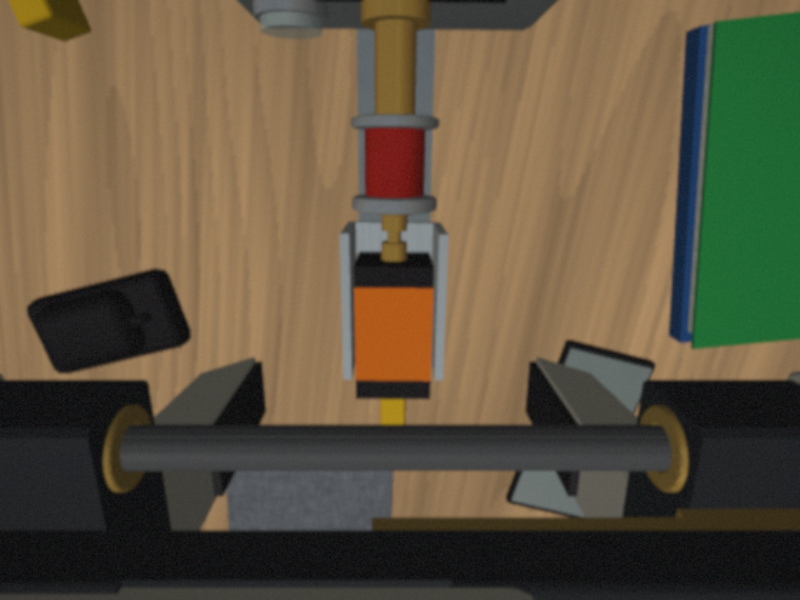

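The cartridge has sprung out and its nipple shows at (394,240). The sleeve is forward again, at (394,160). Next is the tab.

step_arm([
  [-1,-0.04,-0.001,0,0],
  [-1,-0.079,-0.001,0.03,0],
  [-1,-0.079,-0.001,0.08,0],
  [-1,-0.079,-0.001,0.13,0],
  [-1,-0.079,-0.001,0.149,0],
  [-1,-0.079,-0.001,0.149,0],
  [0.3,-0.079,-0.001,0.149,0],
  [0.6,-0.079,-0.001,0.149,0],
  [1,-0.079,-0.001,0.149,0],
  [1,-0.079,-0.001,0.149,0],
  [1,-0.079,-0.001,0.149,0],
  [1,-0.079,-0.001,0.149,0],
  [1,-0.079,-0.001,0.149,0],
  [1,-0.079,-0.001,0.149,0],
  [1,-0.079,-0.001,0.149,0],
], grip_force=55)

```text
time: 8.93
tool_pos: [0.5859, 0.062, 0.0517]
tool_rot: [-3.142, -0.0, 1.715]
contact_force: [-0.9, -0.1, -0.6]
opening: 0.0154
grip_force: 55.0
```

step_arm([
  [1,-0.008,0,0,0],
  [1,-0.016,0,0,0],
  [1,-0.025,0,0,0],
  [1,-0.025,0,-0.01,0],
  [1,-0.025,0,-0.03,0],
  [1,-0.025,0,-0.055,0],
  [1,-0.025,0,-0.08,0],
  [1,-0.025,0,-0.09,0],
  [1,-0.025,0,-0.09,0],
  [1,-0.025,0,-0.09,0],
])

```text
time: 10.18
tool_pos: [0.5889, 0.0373, 0.1407]
tool_rot: [-3.14, -0.0, 1.715]
contact_force: [0.1, -0.4, -2.0]
opening: 0.0156
grip_force: 55.0
```

```bash
python3 - <<'E'
from cell import *
from h import *
o=observe(); c=read_camera("wrist")
cv2.imwrite("pics/w4.png",cv2.resize(c["img"][:,:,::-1],(800,600)))
P=cloud(c,o)
h=cv2.cvtColor(c["img"],cv2.COLOR_RGB2HSV);H,S,V=h[...,0],h[...,1],h[...,2];Z=P[...,2]
m=(c["range_z"]>0)&(H<14)&(H>6)&(S>200)&(Z>.12)
k,r=rect(m,P); print(k,np.round(r[0],4),np.round(r[1],4),r[2],P[m].mean(0).round(4))
# plane tilt along tool x
R=Ro.from_euler("xyz",o["tool_rot"]).as_matrix(); Q=(P[m]-o["tool_pos"])@R
a=np.linalg.lstsq(np.c_[Q[:,:2],np.ones(k)],Q[:,2],rcond=None)[0]; print("z slope",a, Q.mean(0).round(4))
goal(o,[.5372,-.1204,.12],169.5); print(o["contact_force"],o["opening"])
E
```

```text
21068 [0.5818 0.0963] [0.0436 0.0566] 8.629315376281738 [0.5815 0.0983 0.1804]
z slope [ 0.0014419  -0.00077967 -0.03981109] [ 0.0614  0.0014 -0.0397]
shift [-0.1487 -0.0738  0.0207] twist -1.2435 at [0.5889 0.0373 0.1407] [-1.7989e+02 -3.0000e-02  9.8250e+01] t 10.175 open 0.015570013708078593
[ 0.13800129 -0.40351872 -2.01827064] 0.015570013708078593
```

View pics/w4.png

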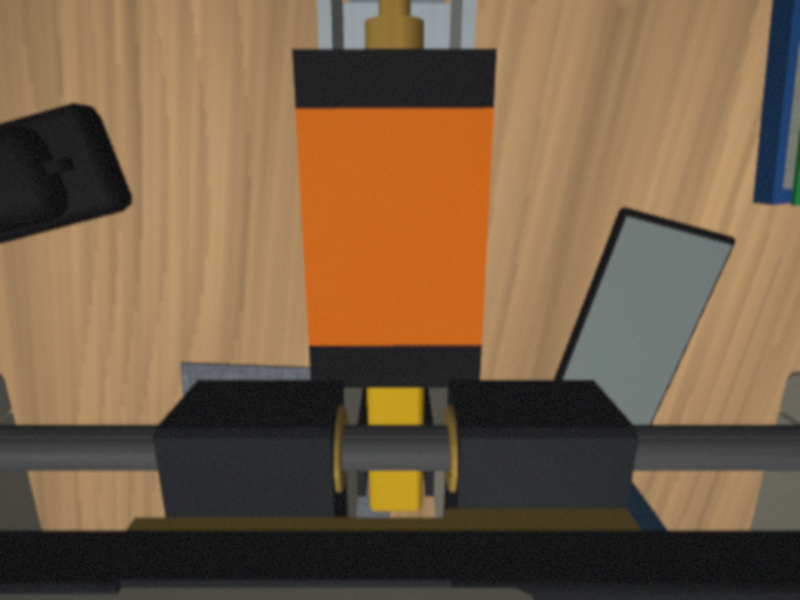

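The tab is held squarely and the body is level, at (397,220). Now I carry it over the mat, turning it to the dock's heading on the way.

step_arm([
  [1,-0.025,-0.003,0,-0.15],
  [1,-0.05,-0.006,0,-0.3],
  [1,-0.075,-0.008,0,-0.45],
  [1,-0.1,-0.011,0,-0.6],
  [1,-0.125,-0.014,0,-0.75],
  [1,-0.145,-0.016,0,-0.9],
  [1,-0.16,-0.018,0,-1.05],
  [1,-0.168,-0.018,0.02,-1.18],
  [1,-0.168,-0.018,0.05,-1.243],
  [1,-0.168,-0.018,0.08,-1.243],
  [1,-0.168,-0.018,0.08,-1.243],
  [1,-0.168,-0.018,0.08,-1.243],
])

```text
time: 11.72
tool_pos: [0.5964, -0.1317, 0.0623]
tool_rot: [-3.142, 0.001, 2.958]
contact_force: [0.9, 0.6, -0.5]
opening: 0.0158
grip_force: 55.0
```

```bash
python3 - <<'E'
from cell import *
from h import *
o=observe(); c=read_camera("wrist")
P=cloud(c,o)
h=cv2.cvtColor(c["img"],cv2.COLOR_RGB2HSV);H,S,V=h[...,0],h[...,1],h[...,2];Z=P[...,2]
m=(c["range_z"]>0)&(H<14)&(H>6)&(S>200)&(Z>.08)
k,r=rect(m,P); print(k,np.round(r[0],4),np.round(r[1],4),r[2])
R=Ro.from_euler("xyz",o["tool_rot"]).as_matrix(); Q=(P[m]-o["tool_pos"])@R
a=np.linalg.lstsq(np.c_[Q[:,:2],np.ones(k)],Q[:,2],rcond=None)[0]; print("z slope",a, Q.mean(0).round(4))
goal(o,[.5952,-.1311,.0075],169.5); print(o["contact_force"],o["opening"])
E
```

```text
21105 [ 0.5397 -0.1206] [0.0435 0.0568] 79.59864807128906
z slope [ 0.00178186  0.00029851 -0.03983832] [ 0.0598  0.0005 -0.0397]
shift [0.0013 0.0003 0.0548] twist -0.0006 at [ 0.5964 -0.1317  0.0623] [-1.8000e+02  5.0000e-02  1.6947e+02] t 11.725 open 0.015814667495796166
[ 0.88268386  0.57615231 -0.50956692] 0.015814667495796166
```

step_arm([
  [1,0,0,0.02,0],
  [1,0,0,0.04,0],
  [1,0,0,0.05,0],
  [1,0,0,0.053,0],
  [1,0,0,0.055,0],
  [1,0,0,0.055,0],
  [1,0,0,0.055,0],
])

```text
time: 12.65
tool_pos: [0.5961, -0.1316, 0.0072]
tool_rot: [-3.142, 0.001, 2.958]
contact_force: [0.7, 0.1, -1.3]
opening: 0.0158
grip_force: 55.0
```

step_arm([
  [0.6,0,0,0,0],
  [0.2,0,0,0,0],
  [-0.2,0,0,0,0],
  [-0.2,0,0,0,0],
  [-0.2,0,0,0,0],
  [-0.2,0,0,0,0],
  [-0.2,0,0,0,0],
  [-0.2,0,0,0,0],
  [-0.2,0,0,-0.04,0],
  [-0.2,0,0,-0.1,0],
  [-0.6,0,0,-0.16,0],
  [-1,-0.01,-0.05,-0.2,0],
  [-1,-0.02,-0.1,-0.24,0],
  [-1,-0.035,-0.16,-0.26,0],
  [-1,-0.045,-0.2,-0.26,0],
  [-1,-0.045,-0.223,-0.26,0],
  [-1,-0.045,-0.223,-0.26,0],
  [-1,-0.045,-0.223,-0.26,0],
  [-1,-0.045,-0.223,-0.26,0],
])

```text
time: 15.02
tool_pos: [0.5998, -0.3572, 0.2671]
tool_rot: [3.141, 0.0, 2.96]
contact_force: [0.0, -1.3, -0.1]
opening: 0.0919
grip_force: 0.0
```

```bash
python3 - <<'E'
from cell import *
from h import *
o=observe(); c=read_camera("wrist");ct=read_camera("top");np.savez("w5.npz",**c); np.save("o5.npy",o,allow_pickle=True)
cv2.imwrite("pics/w5.png",cv2.resize(c["img"][:,:,::-1],(800,600)))
goal(o,[.537,-.12,.12],169.5)
for P,c in ((cloud(c,o),c),(cloud(ct),ct)):
  h=cv2.cvtColor(c["img"],cv2.COLOR_RGB2HSV);H,S,V=h[...,0],h[...,1],h[...,2];X,Y,Z=np.moveaxis(P,-1,0)
  ok=(c["range_z"]>0)&(X>.3)&(X<.68)&(Y>-.45)
  for n,m in dict(orange=ok&(H<14)&(H>6)&(S>200)&(Z>.03)&(Y<0),hood=ok&(H>100)&(H<125)&(S>150)&(abs(Z-.07)<.006)&(Y<-.2),bed=ok&(S<50)&(V>100)&(abs(Z-.01)<.005)&(Y<-.28)).items():
    if m.sum()>9:
        k,r=rect(m,P); print(n,k,np.round(r[0],4),np.round(r[1],4),r[2],np.median(Z[m]).round(4),P[m].mean(0).round(4))
E
```

```text
shift [0.1047 0.2219 0.1471] twist 0.0015 at [ 0.5998 -0.3572  0.2671] [1.7998e+02 1.0000e-02 1.6959e+02] t 15.025 open 0.09186733269171925
orange 2818 [ 0.5391 -0.1215] [0.045  0.0567] 79.70372772216797 0.0463 [ 0.5379 -0.1241  0.0454]
hood 3651 [ 0.5875 -0.3577] [0.071  0.0565] 79.75700378417969 0.0695 [ 0.5866 -0.3579  0.0695]
bed 7025 [ 0.5556 -0.3376] [0.2531 0.0996] 3.504301071166992 0.0095 [ 0.4945 -0.3401  0.0095]
hood 359 [ 0.5844 -0.356 ] [0.0702 0.0577] 81.10143280029297 0.0712 [ 0.5871 -0.3507  0.0711]
bed 288 [ 0.5137 -0.3336] [0.0525 0.1186] 79.21498107910156 0.0112 [ 0.5241 -0.3316  0.0109]
```

View pics/w5.png

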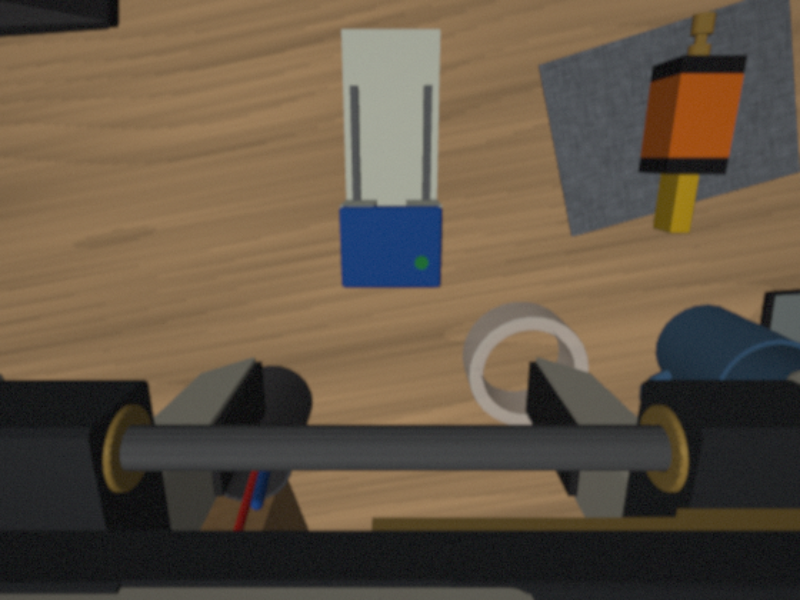

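The cartridge lies flat on the mat at (695,115). The dock is aligned with the view: bed at x = 342..440, guide strips at 354 and 428, hood top at (390,247).

```bash
python3 - <<'E'
from h import *
c=dict(np.load("w5.npz")); o=np.load("o5.npy",allow_pickle=True).item(); P=cloud(c,o)
h=cv2.cvtColor(c["img"],cv2.COLOR_RGB2HSV);H,S,V=h[...,0],h[...,1],h[...,2]
v,u=np.mgrid[:420,:560]
def blob(m,seed):
    n,l=cv2.connectedComponents(m.astype(np.uint8)); return l==l[seed]
hood=blob((H>100)&(H<125)&(S>150)&(v<210),(172,270))
bed=blob((S<60)&(V>100)&(v<140),(60,273))
k,r=rect(hood,P);print("hood",r,P[hood][:,2].mean())
k,r=rect(bed&(abs(P[...,2]-.01)<.006),P);print("bed",r)
# edges row by row at plane z=.01 / .07
for nm,m,z,rows in (("bed",bed,.01,range(24,56,4)),("hood",hood,.07,range(150,198,6))):
    T=[]
    for y in rows:
        x=np.where(m[y])[0]; d=[]
        for xx in (x.min()-.5,x.max()+.5):
            R=Ro.from_euler("xyz",o["tool_rot"]).as_matrix(); M=c["T_tool_cam"]
            ray=R@M[:3,:3]@np.array([(xx-c["cx"])/c["fx"],(y-c["cy"])/c["fy"],1]); o0=R@M[:3,3]+o["tool_pos"]
            d.append(o0+ray*(z-o0[2])/ray[2])
        T.append(np.mean(d,0)); w=np.linalg.norm(d[0]-d[1])
    T=np.array(T); p=np.polyfit(T[:,0],T[:,1],1); print(nm,T[[0,-1]].round(4),"w",w,"yaw",np.degrees(np.arctan(p[0])))
E
```

```text
hood ((0.5698761343955994, -0.3544163703918457), (0.07092934101819992, 0.09259666502475739), 79.451416015625) 0.07059667251001761
bed ((0.49781620502471924, -0.34141287207603455), (0.07407243549823761, 0.12446299940347672), 79.61922454833984)
bed [[ 0.4399 -0.331   0.01  ]
 [ 0.467  -0.3355  0.01  ]] w 0.07429420476471037 yaw -9.143548783293848
hood [[ 0.5646 -0.3531  0.07  ]
 [ 0.6074 -0.3611  0.07  ]] w 0.07108453407055443 yaw -10.090438588521653
```

step_arm([
  [-1,0.03,0.05,0,0],
  [-1,0.06,0.1,0,0],
  [-1,0.09,0.15,0.02,0],
  [-1,0.111,0.2,0.06,0],
  [-1,0.111,0.2215,0.11,0],
  [-1,0.111,0.2215,0.16,0],
  [-1,0.111,0.2215,0.2,0],
  [-1,0.111,0.2215,0.235,0],
  [-1,0.111,0.2215,0.2485,0],
  [-1,0.111,0.2215,0.2485,0],
  [0,0.111,0.2215,0.2485,0],
  [1,0.111,0.2215,0.2485,0],
  [1,0.111,0.2215,0.2485,0],
  [1,0.111,0.2215,0.2485,0],
  [1,0.111,0.2215,0.2485,0],
  [1,0.111,0.2215,0.2485,0],
  [1,0.111,0.2215,0.2485,0],
], grip_force=30)

```text
time: 17.25
tool_pos: [0.5307, -0.1209, 0.0183]
tool_rot: [3.141, 0.0, 2.958]
contact_force: [-1.0, 0.5, 2.1]
opening: 0.044
grip_force: 30.0
```

step_arm([
  [1,0,0,-0.03,0],
  [1,0,0,-0.07,0],
  [1,0.005,-0.03,-0.08,0],
  [1,0.015,-0.075,-0.08,0],
  [1,0.022,-0.12,-0.08,0],
  [1,0.03,-0.17,-0.08,-0.003],
  [1,0.036,-0.21,-0.08,-0.003],
  [1,0.0375,-0.224,-0.06,-0.003],
  [1,0.0375,-0.224,-0.035,-0.003],
  [1,0.0375,-0.224,-0.035,-0.003],
  [1,0.0375,-0.224,-0.035,-0.003],
  [1,0.0375,-0.224,-0.035,-0.003],
])

```text
time: 18.75
tool_pos: [0.4535, -0.3345, 0.0543]
tool_rot: [-3.141, 0.002, 2.961]
contact_force: [0.3, -0.0, -2.2]
opening: 0.0439
grip_force: 30.0
```

```bash
python3 - <<'E'
from cell import *
from h import *
o=observe(); ct=read_camera("top"); cs=read_camera("scene")
goal(o,[.4529,-.3343,.027],169.7); print(o["contact_force"])
a=cv2.resize(ct["img"][150:250,340:460,::-1],(600,500),interpolation=cv2.INTER_CUBIC)
uv=proj(cs,[.52,-.345,.04])[0].astype(int); print(uv)
b=cs["img"][max(uv[1]-60,0):uv[1]+60,max(uv[0]-75,0):uv[0]+75,::-1]
cv2.imwrite("pics/s6.png",cv2.resize(b,(750,600),interpolation=cv2.INTER_CUBIC))
P=cloud(ct);h=cv2.cvtColor(ct["img"],cv2.COLOR_RGB2HSV);H,S,V=np.moveaxis(h,-1,0)
m=(ct["range_z"]>0)&(H>18)&(H<30)&(S>150)&(P[...,2]>.03)&(P[...,1]<-.25)&(P[...,0]<.65)
if m.sum()>5: print(rect(m,P),P[m].mean(0))
E
```

```text
shift [0.0007 0.0001 0.0273] twist -0.0004 at [ 0.4535 -0.3345  0.0543] [-1.7994e+02  9.0000e-02  1.6968e+02] t 18.75 open 0.043916417797374374
[ 0.31171582 -0.01962494 -2.20168651]
[191 279]
(97, ((0.5130679607391357, -0.3410433530807495), (0.02476712130010128, 0.06429583579301834), 59.98557662963867)) [ 0.52129089 -0.34474132  0.07553117]
```

View pics/s6.png

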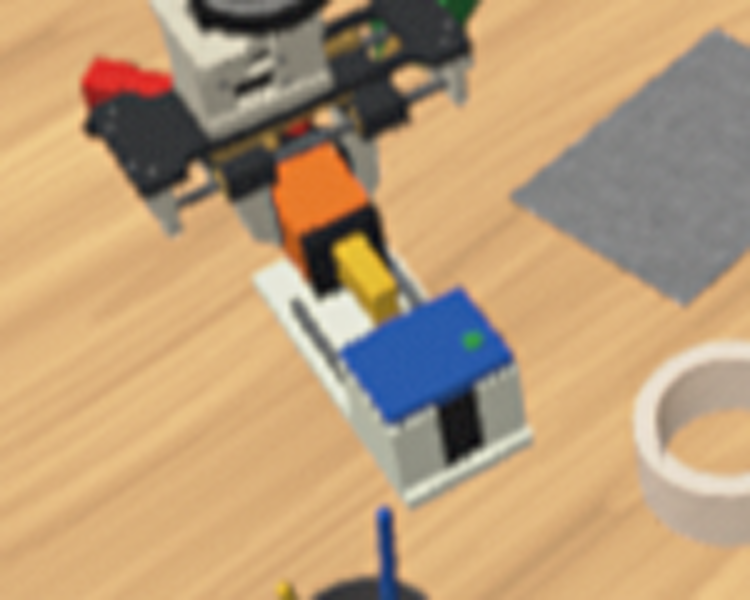

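The cartridge is in line with the slot: the tab end at (385,310) is just before the hood's edge at (400,325). I back off 5 mm and lower it.

step_arm([
  [1,0.005,0,0.005,0],
  [1,0.005,0,0.015,0],
  [1,0.005,0,0.024,0],
  [1,0.005,0,0.028,0],
  [1,0.005,0,0.028,0],
  [1,0.005,0,0.028,0],
])

```text
time: 19.6
tool_pos: [0.4477, -0.3332, 0.0253]
tool_rot: [3.141, -0.001, 2.961]
contact_force: [-2.8, 2.2, 3.6]
opening: 0.0436
grip_force: 30.0
```

step_arm([
  [1,-0.005,0,-0.0005,0],
  [1,-0.012,0,-0.0005,0],
  [1,-0.02,0,-0.0005,0],
  [1,-0.028,0,-0.0005,0],
  [1,-0.036,0,-0.0005,0],
  [1,-0.044,0,-0.0005,0],
  [1,-0.052,0,-0.0005,0],
  [1,-0.056,0,-0.0005,0],
  [1,-0.056,0,-0.0005,0],
  [1,-0.056,0,-0.0005,0],
])

```text
time: 20.85
tool_pos: [0.5028, -0.3434, 0.0256]
tool_rot: [3.141, -0.0, 2.961]
contact_force: [0.1, 0.2, -2.3]
opening: 0.0441
grip_force: 30.0
```

Free so far, with no contact inside the slot. Now the last millimetres, slowly, until it meets the hood.

step_arm([
  [1,-0.002,0,0,0],
  [1,-0.004,0,0,0],
  [1,-0.006,0,0,0],
  [1,-0.008,0,0,0],
  [1,-0.009,0,0,0],
  [1,-0.01,0,0,0],
  [1,-0.01,0,0,0],
  [1,-0.01,0,0,0],
])

```text
time: 21.85
tool_pos: [0.5111, -0.3448, 0.0256]
tool_rot: [3.14, -0.004, 2.961]
contact_force: [-8.3, 1.3, 3.0]
opening: 0.0437
grip_force: 30.0
```

step_arm([
  [1,-0.001,0,0,0],
  [1,-0.002,0,0,0],
  [1,-0.002,0,0,0],
])

```text
time: 22.22
tool_pos: [0.5111, -0.3448, 0.0255]
tool_rot: [3.14, -0.008, 2.961]
contact_force: [-15.9, 1.8, 6.9]
opening: 0.0437
grip_force: 30.0
```

Firm stop, so it is home. I ease off, release, lift and check.

step_arm([
  [1,0.002,0,0,0],
  [0.5,0.002,0,0,0],
  [-0.2,0.002,0,0,0],
  [-1,0.002,0,0,0],
  [-1,0.002,0,0,0],
  [-1,0.002,0,0,0],
  [-1,0.002,0,-0.04,0],
  [-1,0.002,0,-0.1,0],
  [-1,0.002,0,-0.16,0],
  [-1,-0.04,0,-0.22,0],
  [-1,-0.08,0,-0.24,0],
  [-1,-0.08,0,-0.24,0],
  [-1,-0.08,0,-0.24,0],
  [-1,-0.08,0,-0.24,0],
])

```text
time: 23.98
tool_pos: [0.5922, -0.3597, 0.2643]
tool_rot: [3.14, -0.003, 2.96]
contact_force: [-0.1, 1.4, 0.0]
opening: 0.0921
grip_force: 0.0
```

```bash
python3 - <<'E'
from cell import *
from h import *
o=observe(); c=read_camera("wrist"); print(o["tool_pos"],o["time"])
cv2.imwrite("pics/w7.png",cv2.resize(c["img"][:,:,::-1],(800,600)))
P=cloud(c,o);h=cv2.cvtColor(c["img"],cv2.COLOR_RGB2HSV);H,S,V=np.moveaxis(h,-1,0)
m=(c["range_z"]>0)&(H<14)&(H>6)&(S>200)&(P[...,2]>.045)
print(rect(m,P),np.median(P[m][:,2]))
E
```

```text
[ 0.59220976 -0.35968131  0.26432145] 23.975
(2285, ((0.5194661617279053, -0.34636151790618896), (0.041573476046323776, 0.05650343373417854), 80.54121398925781)) 0.053535854756844276
```

View pics/w7.png

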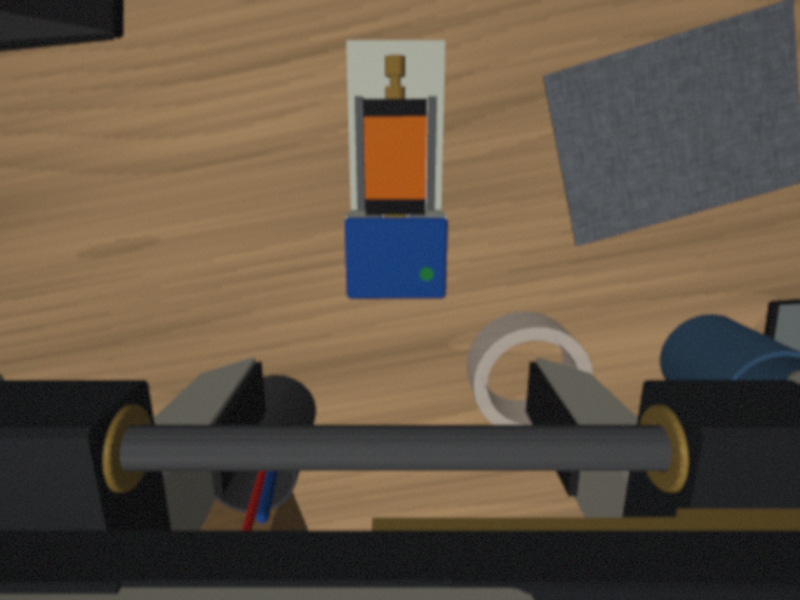

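The body sits between the strips, centred at (395,158), with its black end against the hood's face at y ≈ 214. The measured position agrees with the seat to about 1 mm.

```bash
python3 -c "
from cell import *
print(hand_in())"
```

```text
the job is handed in; nothing more can be done
None
```

The job is handed in: the cartridge was sprung out, laid flat on the mat, then slid tab first into the dock. It met a firm stop at the hood and measures within about 1 mm of home. The sleeve snapped forward, the bystanders were not touched, and it took about 24 s; no verdict came back.

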